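# Latch the round filter into the light path and switch on the lamp

## Task

Bring the round filter into the light path: with the fingertips push the thumb plate of the filter slide with the round window all the way in to its end stop, then let it go, so that it springs back and catches on its stop pin in the middle position. Only after that, press the push button on top of the lamp supply right down and let it come up again. Grasp nothing, leave the square-window slide and the loose things on the bench where they are, and finish clear of everything.

Things in the scene. Friction and masses are not known exactly. Their poses are not given: they have to be found in the camera images.
- round_unit: Filter unit fixed to the bench; its slide carries the round window (36 mm across in a 50 mm round black frame). Origin: centre of the underside of its base plate, 250 (x) x 110 (y) x 12 mm. +x: the way its slide is pushed in, roughly away from the robot; z up. White slide bar 64 mm wide along x on the centre line, its top at z 22 mm. Nothing stands above the plate in front of the thumb plate
- round_slide (a joint): Travel of the round-window slide along its unit's +x, m: 0 sprung out (start), 0.065 end stop. A spring pushes it out, 3 N at 0 growing to 8 N at 0.065. Going in, a ramp lifts the stop pin (under 2 N more); beyond about 0.042 the pin drops behind a tooth. Let go after that, it springs back and rests on the pin at 0.040 (middle, window under the bridge); let go before, it returns to 0
- round_push (a point): Centre of the near, upright face of the round-window slide's black thumb plate, where to push; moves with the slide. The plate is 40 mm wide (y), 10 mm thick (x), from 22 to 62 mm above the bench; this point is 44 mm above the bench and, with the slide out, at x -105, y 0 mm of its unit. Axes as the unit's
- round_pin_foot (a point): Foot of the round unit's upright sprung stop pin (steel, 8 mm, head 14 mm across, top 63 mm above the bench), at x 52, y 22 mm of the unit, just beyond the beige bridge (x 17 to 33 mm, 110 mm wide, 48 mm tall) that crosses the bar and carries a small black lens up to 62 mm. Works by itself: not to be handled
- square_unit: Filter unit fixed to the bench; its slide carries the square window (36 mm in a 50 mm square black frame). Origin: centre of the underside of its base plate, 250 (x) x 110 (y) x 12 mm. +x: the way its slide is pushed in, roughly away from the robot; z up. White slide bar 64 mm wide along x on the centre line, its top at z 22 mm. Nothing stands above the plate in front of the thumb plate. Leave alone
- square_slide (a joint): Travel of the square-window slide, m, same mechanism; stays at 0
- lamp_unit: Beige lamp supply box fixed to the bench, 130 (x) x 110 (y) mm, top 70 mm above the bench. Origin: centre of its underside, z up. One round push button on top
- lamp_button (a joint): Travel of the lamp supply's push button, m: 0 up, 0.006 fully down; sprung, about 1.5 N to start and 5 N fully down; it comes up again when let go
- lamp_button_top (a point): Centre of the button's top face: grey round button 26 mm across in a 42 mm black collar, pressed straight down. On the box at x -15, y 0 mm of it; the top face is 92 mm above the bench, the collar 82 mm
- oil_bottle: Loose bystander: amber glass dropper bottle, 30 mm across, 70 mm tall. Origin: centre of its underside
- objective: Loose bystander: steel microscope objective standing on its mount, 30 mm across, 46 mm tall. Origin: centre of its underside
- sample_jar: Loose bystander: clear jar with a screw cap, 48 mm across, 65 mm tall. Origin: centre of its underside
- coverslip_box: Loose bystander: white flat box 50 x 35 x 20 mm. Origin: centre of its underside
- slide_carton: Loose bystander: cardboard carton 85 x 32 x 30 mm. Origin: centre of its underside
- petri_dish: Loose bystander: closed glass dish, 61 mm across, 18 mm tall. Origin: centre of its underside
- lens_tissue: Loose bystander: pad of lens paper 55 x 75 x 14 mm. Origin: centre of its underside
There are look-alikes about, which are no part of the job. What is shaped like the lamp_unit but brown or orange is not meant.

How it is judged:
By the outcome, as a careful person would: the job done as asked, in the order asked, and still so for the second after the job is handed in, with the robot touching nothing.
It also fails if it takes over 48 s, if anything falls off the work surface, if the arm or the gripper's body presses on something with over 40 N, if the wrist force passes 120 N, or if a joint passes its speed limit or range.

## Robot

A 6-joint arm with a two-finger parallel gripper is mounted at the origin on the work surface. World frame = base frame: x ahead of the robot, y to its left, z up, the work surface at z = 0. Lengths are in m, angles in rad, forces in N, time in s.
With the tool pointing down it reaches from about 0.275 to 0.825 m from the base axis. Payload 4.9 kg.
Tool frame: the origin (TCP) lies midway between the tips of the shut fingers; the grasp point (between the pads) lies 19 mm behind it (bot.grip_depth is the distance from the TCP to the grasp point, in m); y points along the fingers, x is the direction in which the jaws open and shut, and the axes are right-handed (so a half turn about y gives the same grasp; the last joint's range is limited). The gripper opens to 85 mm and grips with 20 to 120 N. Pads are 22 mm wide; open, the fingers measure 114 mm over their backs; the gripper's body (76 mm by 85 mm) begins 54 mm behind the grasp point. The pads swing forward as they close: fully open they stand 13 mm farther back than shut.
Start: joints at [-1.412, 0.326, -0.193, 1.052, 0, 1.437], TCP at [0.159, -0.527, 0.198] pointing down, gripper open.
Joint ranges: [-2.65, 2.65], [-0.97, 1.79], [-1.3, 1.35], [-1.93, 2.1], [-1.47, 1.37], [-3.14, 3.14]. Speed limits (rad/s): [2.57, 2.57, 3.14, 3.14, 3.14, 3.14].

## Interface

Orientations are given as a unit quaternion [w, x, y, z].
In Python, from cell import bot gives the robot as it stands. Calls block until the motion is done:
- bot.move_pose(position, orientation): joint-space move of the TCP to a pose.
- bot.move_linear(position, speed=0.15, rotation=None, until_force=None): straight line of the TCP; rotation=None keeps the orientation; speed is the mean speed in m/s. With until_force (N) it stops when the force on the tool has changed by that much, and returns True; else False.
- bot.goto_joints(angles): joint-space move.
- bot.set_gripper(opening, grasp_force=None): opening from 0.0 (shut) to 1.0 (fully open); grasp_force is the grip in N (None keeps the last); returns when the fingers have stopped.
- bot.wait(seconds).
- bot.solve_ik(position, orientation): joint angles nearest the present ones, or None.
- bot.camera(name): name is "scene" or "top"; returns the picture (384x512x3 uint8, red, green, blue); there is no depth.
- bot.calibration(name): a dict with "mtx" (3x3 intrinsics, pixels), "extrinsics" (4x4, takes a point from world to camera coordinates). Camera axes: x right, y down, z forward; pixel columns grow to the right and rows downward; lengths in m; the calibration is good to about 2 mm. A picture is of the moment at which its call begins. calibration takes no time and is no camera call.
A pose or a line that the arm cannot do raises bot.PlanningError and nothing moves.
- bot.close_job(): hands the job in, once; it reports no verdict.
Trained networks look in the newest picture that a camera, given by its name, has taken for a name from the list of things; names that differ only in an ending like _2 or _b are one class to them, and where a whole thing is asked for, a point or a joint stands for the part that bears it (a point fixed in the world has none). Each returns a list of dicts, best first, with "confidence" (0 to 1); they miss things now and then, are a little off and sometimes report something else, mostly with a low value. They report only what shows in the picture. A call takes as long as a camera call. They do not tell look-alikes from the thing itself.
- bot.search_frame(camera, thing): "bbox" ([left, top, width, height] in pixels, round what is visible of it).
Readings, each from a call of its own:
- bot.read_clock(): time.
- bot.read_joint_positions(): joint angles.
- bot.read_joint_vel(): joint speeds.
- bot.read_joint_efforts(): joint torques, N m.
- bot.read_position(): TCP position.
- bot.read_tool_rot(): TCP orientation.
- bot.read_ft_force(): force on the tool from outside, world axes, zero at the start.
- bot.read_moment(): the same for the moment, N m.
- bot.read_gripper_width(): opening from 0.0 (shut) to 1.0 (fully open).
Only numpy, scipy, OpenCV 4.12 (cv2) and the standard library are available. Lean on these libraries where they do the work, as an engineer would, in place of code of your own. Each camera call takes 0.05 s, during which the arm holds its last target.

## Working session

There is one attempt and no reset: what is moved stays moved. The work goes in short steps, each a Python script; the robot and the scene stay as the last script left them, time stands still between calls to the robot, and variables do not carry over. Pictures are saved under pics/ and viewed, and the job is handed in when it is done.

```bash
mkdir -p pics; ls; python3 - <<'E'
from cell import bot
import cv2,numpy as np
for n in("scene","top"):
    im=bot.camera(n); cv2.imwrite(f"pics/{n}0.png",cv2.resize(im[:,:,::-1],None,fx=1.5,fy=1.5,interpolation=cv2.INTER_CUBIC))
    c=bot.calibration(n); print(n,np.round(c["mtx"],1).tolist(),np.round(c["extrinsics"],4).tolist())
    for t in("round_unit","square_unit","round_push","lamp_unit","lamp_button_top","round_pin_foot"):
        print(t,[(np.round(d["bbox"],0).tolist(),round(d["confidence"],2)) for d in bot.search_frame(n,t)])
print(bot.read_clock(),bot.read_tool_rot())
E
```

```text
pics
scene [[442.4, 0.0, 257.3], [0.0, 442.4, 197.0], [0.0, 0.0, 1.0]] [[0.7081, 0.7061, 0.0072, -0.4008], [0.5292, -0.5239, -0.6675, -0.1634], [-0.4675, 0.4765, -0.7446, 1.5536], [0.0, 0.0, 0.0, 1.0]]
round_unit [([266.0, 184.0, 79.0, 74.0], 0.95), ([306.0, 140.0, 52.0, 46.0], 0.74), ([281.0, 184.0, 39.0, 46.0], 0.6)]
square_unit [([176.0, 249.0, 79.0, 90.0], 0.83)]
round_push [([278.0, 182.0, 41.0, 50.0], 0.58), ([308.0, 137.0, 49.0, 48.0], 0.51), ([183.0, 252.0, 44.0, 57.0], 0.35)]
lamp_unit [([262.0, 111.0, 48.0, 43.0], 0.79), ([347.0, 116.0, 49.0, 48.0], 0.58), ([307.0, 136.0, 49.0, 46.0], 0.56)]
lamp_button_top [([281.0, 114.0, 7.0, 8.0], 0.59), ([326.0, 144.0, 10.0, 8.0], 0.48)]
round_pin_foot [([267.0, 183.0, 79.0, 68.0], 0.7), ([173.0, 249.0, 81.0, 91.0], 0.58)]
top [[346.5, 0.0, 252.7], [0.0, 346.5, 193.7], [0.0, 0.0, 1.0]] [[0.0172, -0.9998, -0.0052, 0.0609], [-0.9907, -0.0163, -0.1351, 0.5159], [0.135, 0.0075, -0.9908, 1.2803], [0.0, 0.0, 0.0, 1.0]]
round_unit [([206.0, 143.0, 45.0, 65.0], 0.93), ([318.0, 227.0, 15.0, 16.0], 0.74), ([354.0, 141.0, 20.0, 23.0], 0.65), ([212.0, 165.0, 25.0, 34.0], 0.64), ([158.0, 186.0, 8.0, 14.0], 0.23)]
square_unit [([301.0, 140.0, 38.0, 68.0], 0.96)]
round_push [([218.0, 162.0, 20.0, 37.0], 0.79)]
lamp_unit [([148.0, 171.0, 37.0, 37.0], 0.78), ([103.0, 166.0, 35.0, 37.0], 0.78), ([143.0, 227.0, 39.0, 41.0], 0.65), ([301.0, 141.0, 42.0, 69.0], 0.17)]
lamp_button_top [([157.0, 189.0, 7.0, 7.0], 0.52), ([154.0, 249.0, 10.0, 2.0], 0.44), ([302.0, 143.0, 38.0, 63.0], 0.2), ([310.0, 168.0, 24.0, 33.0], 0.16)]
round_pin_foot [([205.0, 140.0, 46.0, 68.0], 0.57), ([217.0, 167.0, 22.0, 32.0], 0.57)]
0.7 [-0.56756259  0.56759701 -0.42169984  0.42175299]
```

View pics/scene0.png

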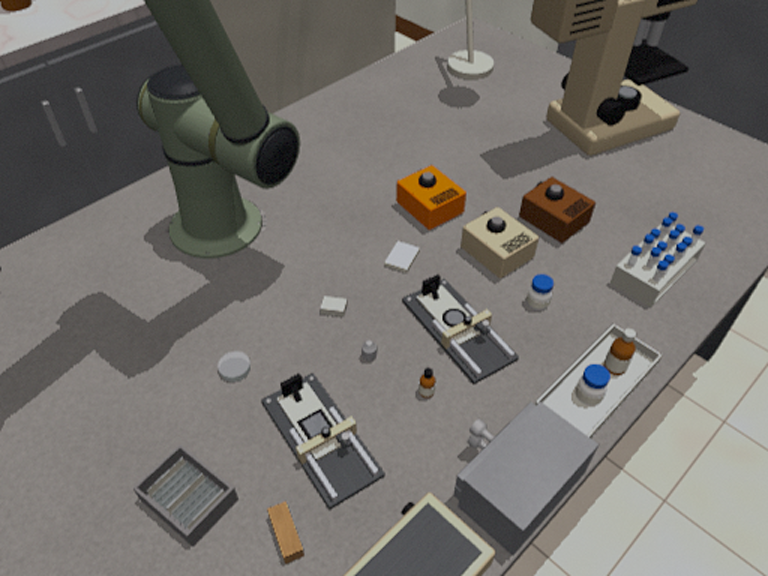

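View pics/top0.png

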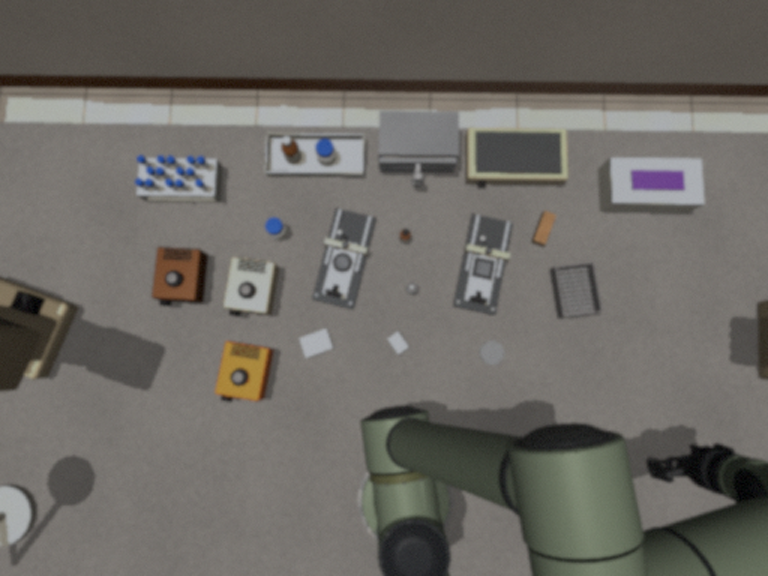

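Candidates, as 1.5x top-picture pixels:
- **Filter units:** one at (344,258) with a round window, one at (483,262) with a square window.
- **Lamp boxes:** beige (250,286), brown (178,275), orange (243,370).

By the description I choose the unit at (344,258) and the beige box. I'll check both in close crops.

```bash
python3 - <<'E'
from cell import bot
import cv2,numpy as np
t=bot.camera("top");s=bot.camera("scene")
np.savez("im.npz",t=t,s=s)
def crop(im,x,y,w,h,f,n): cv2.imwrite(n,cv2.resize(im[y:y+h,x:x+w,::-1],None,fx=f,fy=f,interpolation=cv2.INTER_CUBIC))
crop(t,140,130,120,85,6.5,"pics/t1.png")
crop(s,255,125,110,135,4.4,"pics/s1.png")
E
```

```text
(no output)
```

View pics/t1.png

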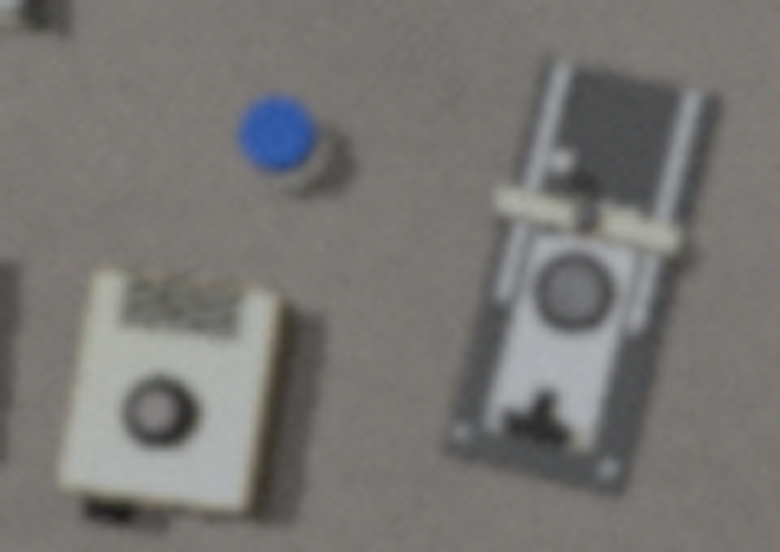

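View pics/s1.png

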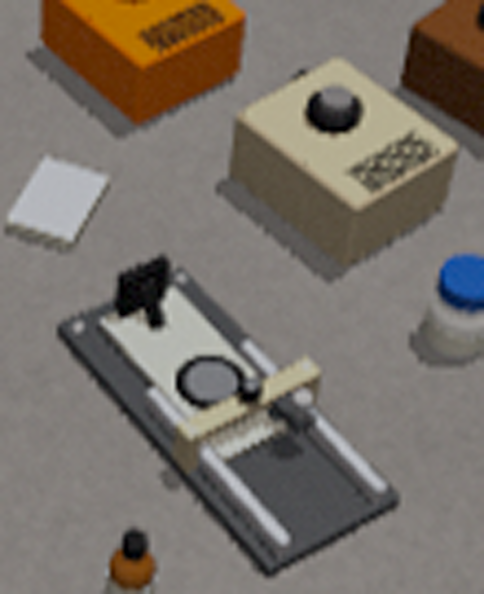

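The top crop shows the unit with a round window (574,290 in the crop) and its black thumb plate at (540,420). The box is beige with a grey button at (158,408). The scene crop agrees, so both choices are confirmed. Next I fit the poses.

```bash
cat > fit.py <<'E'
from cell import bot
import cv2,numpy as np
from scipy.optimize import least_squares
C={n:bot.calibration(n) for n in("scene","top")}
def proj(n,P):
    c=C[n];E=np.array(c["extrinsics"]);q=P@E[:3,:3].T+E[:3,3];q=q@np.array(c["mtx"]).T;return q[:,:2]/q[:,2:]
def T(p,L):
    c,s=np.cos(p[2]),np.sin(p[2]);L=np.asarray(L,float)
    return np.c_[p[0]+c*L[:,0]-s*L[:,1],p[1]+s*L[:,0]+c*L[:,1],L[:,2]]
def px(n,a):
    a=np.array(a,float)
    return (a+.5)/6.5-.5+[140,130] if n=="top" else (a+.5)/4.4-.5+[255,125]
def fit(obs,p0):
    f=lambda p:np.concatenate([(proj(n,T(p,L))-px(n,a)).ravel() for n,L,a in obs])
    r=least_squares(f,p0,loss="soft_l1");
    for (n,L,a) in obs: print(n,np.round(proj(n,T(r.x,L))-px(n,a),1).tolist())
    print(np.round(r.x,4));return r.x
x,y=.125,.055
pl=[[-x,y,.012],[-x,-y,.012],[x,-y,.012],[x,y,.012]]
U=fit([("top",pl,[(448,447),(622,490),(718,92),(548,60)]),("scene",pl,[(170,265),(62,328),(270,572),(398,498)])],[.5,.1,0])
x,y=.065,.055
bx=[[-x,y,.07],[-x,-y,.07],[x,-y,.07],[x,y,.07],[-.015,0,.092]]
B=fit([("top",bx,[(62,487),(250,512),(283,293),(97,268),(157,408)]),("scene",bx,[(335,60),(237,122),(353,207),(457,150),(337,98)])],[.5,.3,0])
np.savez("pose.npz",U=U,B=B)
print("push",T(U,[[-.105,0,.044]]),"btn",T(B,[[-.015,0,.092]]))
E
python3 fit.py
```

```text
top [[-0.7, 0.9], [0.3, 0.6], [0.1, 0.3], [-0.9, -0.8]]
scene [[1.3, 0.7], [-2.4, 0.1], [-0.3, 0.3], [0.4, 0.1]]
[ 0.6047  0.1631 -0.208 ]
top [[-0.7, -0.1], [-0.2, -0.1], [0.3, -0.8], [-0.2, -0.7], [0.1, -0.2]]
scene [[-0.3, -0.8], [-1.8, -1.3], [0.1, 1.4], [0.5, -0.5], [-1.0, 0.2]]
[ 0.5223  0.391  -0.1134]
push [[0.5019674  0.18474253 0.044     ]] btn [[0.50742905 0.39271777 0.092     ]]
```

```bash
cat > ov.py <<'E'
import numpy as np,cv2,io,contextlib
with contextlib.redirect_stdout(io.StringIO()): from fit import *
d=np.load("im.npz")
def box(cx,cy,hx,hy,z): return [[cx-hx,cy-hy,z],[cx+hx,cy-hy,z],[cx+hx,cy+hy,z],[cx-hx,cy+hy,z]]
for n,k,(x,y,w,h),f in(("top","t",(140,130,120,85),6.5),("scene","s",(255,125,110,135),4.4)):
    im=cv2.resize(d[k][y:y+h,x:x+w,::-1],None,fx=f,fy=f,interpolation=cv2.INTER_CUBIC)
    def dr(p,L,c):
        q=(proj(n,T(p,L))-[x,y]+.5)*f-.5
        cv2.polylines(im,[np.round(q).astype(int)],True,c,1)
    a=np.linspace(0,6.28,30)
    dr(U,box(0,0,.125,.055,.012),(0,255,0));dr(U,box(-.1,0,.005,.02,.062),(0,0,255));dr(U,[[-.105,-.02,.022],[-.105,.02,.022],[-.105,.02,.062],[-.105,-.02,.062]],(255,0,255))
    dr(U,box(.025,0,.008,.055,.048),(255,255,0))
    dr(U,np.c_[.052+.007*np.cos(a),.022+.007*np.sin(a),0*a+.063],(0,0,255))
    dr(B,box(0,0,.065,.055,.07),(0,255,0));dr(B,np.c_[-.015+.013*np.cos(a),.013*np.sin(a),0*a+.092],(0,0,255));dr(B,np.c_[-.015+.021*np.cos(a),.021*np.sin(a),0*a+.082],(255,0,255))
    cv2.imwrite(f"pics/ov_{n}.png",im)
E
python3 ov.py
```

```text
(no output)
```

View pics/ov_top.png

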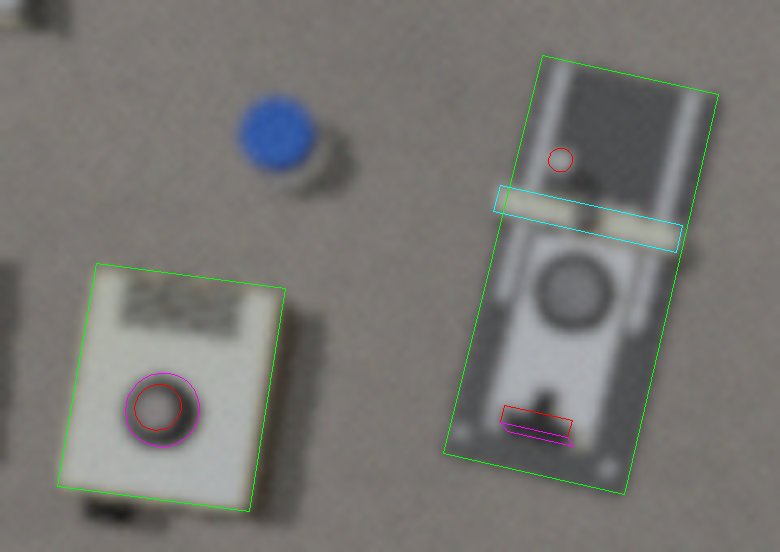

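View pics/ov_scene.png

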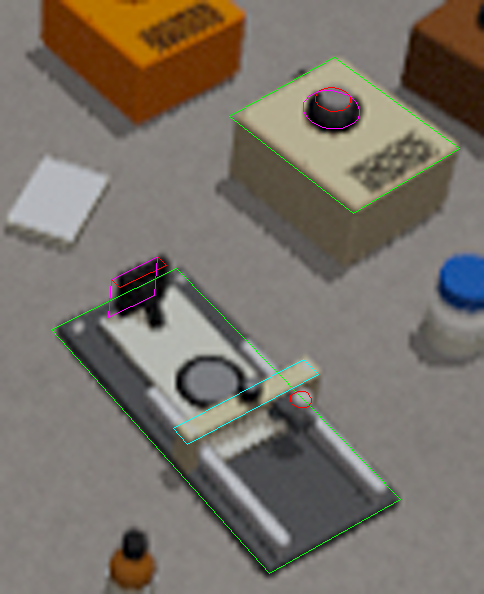

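The overlays fit to 2–3 mm. Now I'll shut the gripper and approach the round unit's thumb plate.

```bash
cat > h.py <<'E'
from cell import bot
import numpy as np
from scipy.spatial.transform import Rotation as R
d=np.load("pose.npz");U,B=d["U"],d["B"]
def W(p,x,y,z): c,s=np.cos(p[2]),np.sin(p[2]);return np.array([p[0]+c*x-s*y,p[1]+s*x+c*y,z])
def down(yaw,sg):
    tx=sg*np.array([-np.sin(yaw),np.cos(yaw),0]);ty=np.array([0,0,-1.]);tz=np.cross(tx,ty)
    q=R.from_matrix(np.c_[tx,ty,tz]).as_quat();return q[[3,0,1,2]]
def best(p,yaw):
    o=[];j0=np.array(bot.read_joint_positions())
    for sg in(1,-1):
        q=down(yaw,sg);j=bot.solve_ik(p,q)
        if j is not None:o.append((abs(np.array(j)-j0).max(),q,np.round(j,2)))
    o.sort(key=lambda t:t[0]);print(o);return o[0][1]
def st(m): print(m,round(bot.read_clock(),2),np.round(bot.read_position(),4),np.round(bot.read_ft_force(),1))
E
python3 - <<'E'
from h import *
import cv2
bot.set_gripper(0.0)
p=W(U,-.15,0,.16)
q=best(p,U[2]);np.save("q.npy",q)
bot.move_pose(p,q);st("above")
bot.move_linear(W(U,-.15,0,.036),speed=.12);st("low")
for n in("scene","top"):
    im=bot.camera(n)
    x,y,w,h=(255,105,130,150) if n=="scene" else (150,120,120,100)
    cv2.imwrite(f"pics/{n}2.png",cv2.resize(im[y:y+h,x:x+w,::-1],None,fx=4,fy=4,interpolation=cv2.INTER_CUBIC))
E
```

```text
[(np.float64(1.664465158136362), array([-0.54921314,  0.54921314,  0.44538178, -0.44538178]), array([ 0.25,  0.26, -0.39,  0.92,  0.  ,  0.46])), (np.float64(4.117896115388775), array([ 0.44538178, -0.44538178,  0.54921314, -0.54921314]), array([ 0.25,  0.26, -0.39,  0.92,  0.  , -2.68]))]
above 4.32 [0.4583 0.1934 0.16  ] [1.1 0.1 0. ]
low 5.5 [0.4586 0.1942 0.0366] [ 0.3  0.  -0. ]
```

View pics/scene2.png

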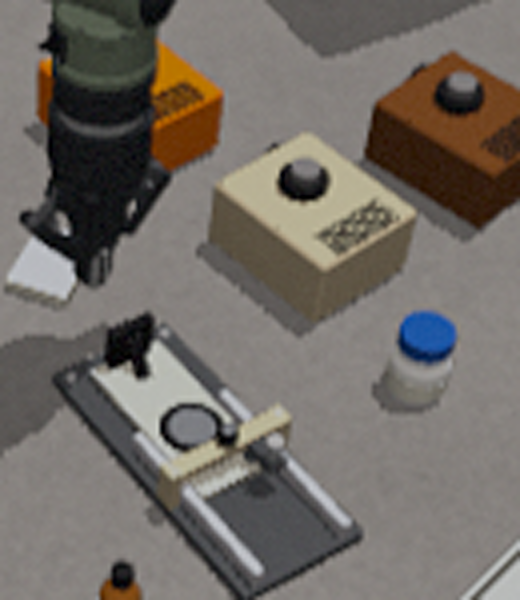

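View pics/top2.png

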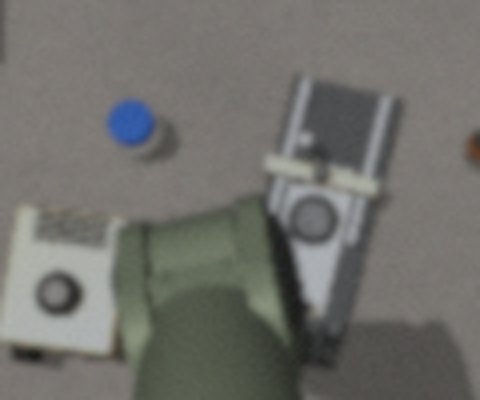

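The scene shows the shut fingertips at (95,280), short of the thumb plate at (130,340). The plate is out and nothing else has moved. I'll check the TCP projection, then push.

```bash
cat > pr.py <<'E'
import io,contextlib
with contextlib.redirect_stdout(io.StringIO()): from fit import *
p=np.array([bot.read_position()]);print("tcp in crop",(proj("scene",p)-[255,105])*4)
E
python3 pr.py; python3 - <<'E'
from h import *
def loc(): 
    d=np.array(bot.read_position())[:2]-U[:2];c,s=np.cos(U[2]),np.sin(U[2]);return np.round([c*d[0]+s*d[1],-s*d[0]+c*d[1]],4)
print(loc())
print(bot.move_linear(W(U,-.105,0,.038),speed=.04,until_force=2.0));st("contact?");print(loc())
E
```

```text
tcp in crop [[ 86.68773487 308.97649138]]
[-0.1493  0.0003]
False
contact? 6.88 [0.5016 0.1848 0.0379] [-0.2 -0.1 -0. ]
[-0.1054 -0.    ]
```

```bash
python3 - <<'E'
from h import *
import cv2
print(bot.read_gripper_width())
im=bot.camera("scene");np.save("s3.npy",im)
x,y,w,h=(255,125,80,80)
cv2.imwrite(f"pics/s3.png",cv2.resize(im[y:y+h,x:x+w,::-1],None,fx=7,fy=7,interpolation=cv2.INTER_CUBIC))
E
sed -i 's/.*tcp in crop.*/p=np.array([bot.read_position()]);print("tcp",(proj("scene",p)-[255,125])*7)/' pr.py; python3 pr.py
```

```text
-3.122219883722743e-05
tcp [[207.59501741 459.14604833]]
```

View pics/s3.png

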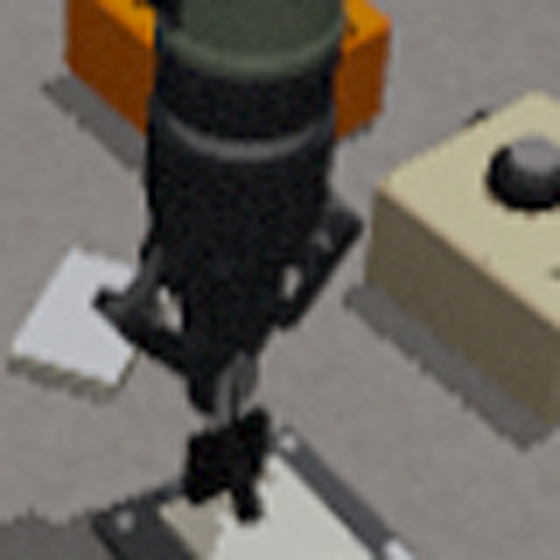

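The fingers sit right behind the plate, with no contact yet. I'll continue gently until they touch, then push to the end stop.

```bash
python3 - <<'E'
from h import *
def loc(): 
    d=np.array(bot.read_position())[:2]-U[:2];c,s=np.cos(U[2]),np.sin(U[2]);return np.round([c*d[0]+s*d[1],-s*d[0]+c*d[1]],4)
print(bot.move_linear(W(U,-.085,0,.038),speed=.02,until_force=2.0));st("contact?");print(loc())
E
```

```text
False
contact? 8.07 [0.5214 0.1806 0.038 ] [ 0.5 -0.2  1.1]
[-0.0852 -0.    ]
```

```bash
python3 - <<'E'
from h import *
import cv2
im=bot.camera("scene")
x,y,w,h=(255,125,80,80)
cv2.imwrite(f"pics/s4.png",cv2.resize(im[y:y+h,x:x+w,::-1],None,fx=7,fy=7,interpolation=cv2.INTER_CUBIC))
for i in range(3): print(np.round(bot.read_ft_force(),1),np.round(bot.read_joint_efforts(),1))
E
python3 pr.py
```

```text
[ 0.1 -0.3  0.1] [ -0.  -47.5  21.2  -0.   -0.   -0. ]
[ 0.1 -0.3  0.1] [ -0.  -47.5  21.2  -0.   -0.   -0. ]
[ 0.1 -0.3  0.1] [ -0.  -47.5  21.2  -0.   -0.   -0. ]
tcp [[234.20341795 487.32017393]]
```

View pics/s4.png

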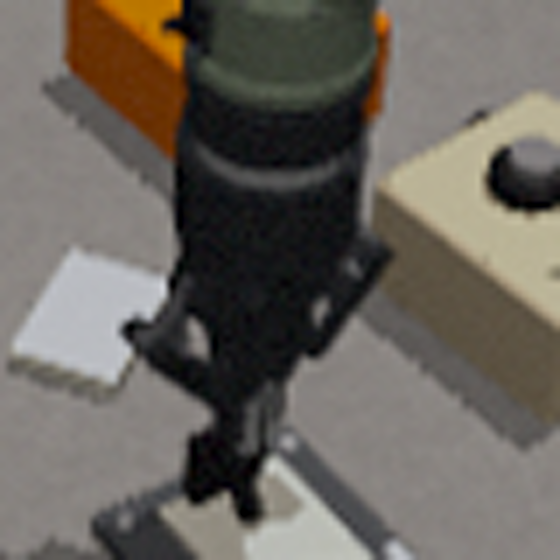

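The fingertips look higher than the reported TCP: the tip is at (255,430), while the TCP projects to (234,487). They also overlap the plate's top with no force. I'll back off upward and measure the true tip height by a guarded touch on the bare bench.

```bash
python3 - <<'E'
import io,contextlib
with contextlib.redirect_stdout(io.StringIO()): from fit import *
import cv2
# tissue corners/centre from top px (1.5x)-> z .014 ; local coords
E=np.array(C["top"]["extrinsics"]);K=np.array(C["top"]["mtx"])
def back(u,v,z):
    d=E[:3,:3].T@np.linalg.inv(K)@[u,v,1];o=-E[:3,:3].T@E[:3,3];return o+d*(z-o[2])/d[2]
for n,(u,v) in dict(tissue=(316,343),tl=(300,335),tr=(327,329),cov=(398,343)).items():
    p=back(u/1.5,v/1.5,.014);d=p[:2]-U[:2];c,s=np.cos(U[2]),np.sin(U[2]);print(n,p.round(3),np.round([c*d[0]+s*d[1],-s*d[0]+c*d[1]],3))
from h import W,st
bot.move_linear(W(U,-.085,0,.10),speed=.12);st("up")
im=bot.camera("scene");x,y,w,h=(255,105,80,80)
print("tcp",(proj("scene",np.array([bot.read_position()]))-[x,y])*7)
cv2.imwrite("pics/s5.png",cv2.resize(im[y:y+h,x:x+w,::-1],None,fx=7,fy=7,interpolation=cv2.INTER_CUBIC))
E
```

```text
tissue [0.381 0.228 0.014] [-0.232  0.017]
tl [0.4   0.269 0.014] [-0.222  0.061]
tr [0.417 0.201 0.014] [-0.192 -0.002]
cov [0.384 0.019 0.014] [-0.186 -0.186]
up 8.79 [0.5212 0.1805 0.0996] [-0.3 -0.2 -0.1]
tcp [[241.44640529 530.57807292]]
```

View pics/s5.png

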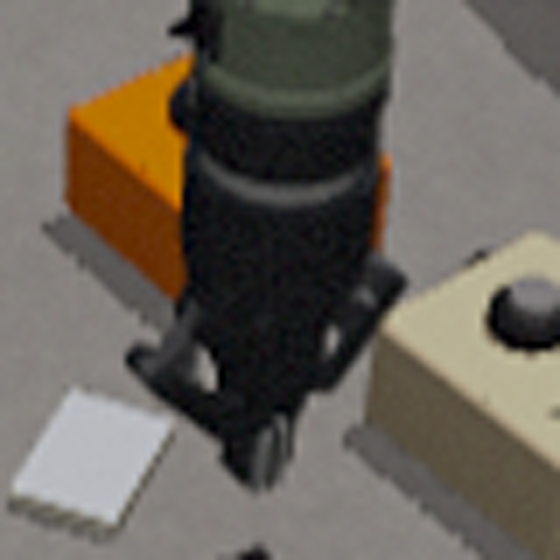

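```bash
python3 - <<'E'
import io,contextlib
with contextlib.redirect_stdout(io.StringIO()): from fit import *
import cv2
from h import W,st
bot.move_linear(W(U,-.15,0,.07),speed=.15)
bot.move_linear(W(U,-.15,0,.012),speed=.1,until_force=4)
st("pre")
try: print(bot.move_linear(W(U,-.15,0,-.03),speed=.03,until_force=4))
except Exception as e: print(repr(e))
st("touch")
im=bot.camera("scene");x,y,w,h=(255,125,80,80)
print("tcp",(proj("scene",np.array([bot.read_position()]))-[x,y])*7)
cv2.imwrite("pics/s6.png",cv2.resize(im[y:y+h,x:x+w,::-1],None,fx=7,fy=7,interpolation=cv2.INTER_CUBIC))
E
```

```text
pre 10.2 [0.4585 0.1941 0.0123] [ 0.1 -0.2  0.2]
False
touch 11.75 [ 0.4581  0.1941 -0.0298] [-0.4  0.3 -0.4]
tcp [[145.06008885 498.42251667]]
```

View pics/s6.png

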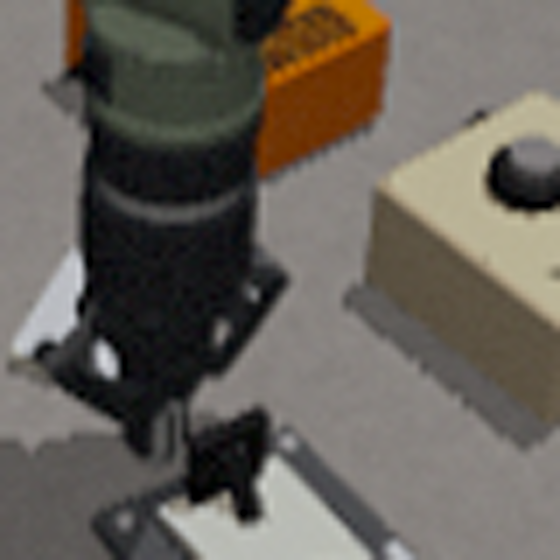

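At a reported z of -0.030 there's still no contact, so the tips really are higher than reported. I'll keep lowering with the guard on.

```bash
python3 - <<'E'
from h import *
try: print(bot.move_linear(W(U,-.15,0,-.05),speed=.02,until_force=3))
except Exception as e: print(repr(e))
st("touch"); z=bot.read_position()[2]
bot.move_linear(W(U,-.15,0,z+.02),speed=.1);st("up")
E
```

```text
True
touch 12.2 [ 0.4582  0.1941 -0.0329] [ 0.3 -0.3  5.1]
up 12.56 [ 0.4584  0.1941 -0.0127] [-0.6  0.4  0.4]
```

The bench touches at a reported z of -0.0329, so the real tips sit about 32.5 mm above the reported TCP. I'll check the horizontal offset from the same picture.

```bash
python3 - <<'E'
import io,contextlib
with contextlib.redirect_stdout(io.StringIO()): from fit import *
E=np.array(C["scene"]["extrinsics"]);K=np.array(C["scene"]["mtx"])
def back(u,v,z):
    d=E[:3,:3].T@np.linalg.inv(K)@[u,v,1];o=-E[:3,:3].T@E[:3,3];return o+d*(z-o[2])/d[2]
for (u,v) in [(258,487),(250,480),(265,485)]:
  p=back(255+(u+.5)/7-.5,105+(v+.5)/7-.5,.0996+.0325);print(p-[.5212,.1805,0])
E
```

```text
[ 0.00532575 -0.0009456   0.1321    ]
[ 0.00020137 -0.00025531  0.1321    ]
[0.00659683 0.00201589 0.1321    ]
```

The horizontal offset is only a few mm, so I'll treat it as a pure 32.5 mm axial correction. Now the push with the corrected height.

```bash
cat >> h.py <<'E'
DZ=-.0325
def loc(): 
    d=np.array(bot.read_position())[:2]-U[:2];c,s=np.cos(U[2]),np.sin(U[2]);return np.round([c*d[0]+s*d[1],-s*d[0]+c*d[1]],4)
E
python3 - <<'E'
from h import *
z=.038+DZ
bot.move_linear(W(U,-.15,0,z),speed=.08)
print(bot.move_linear(W(U,-.085,0,z),speed=.03,until_force=2));st("contact");print(loc())
E
```

```text
True
contact 14.13 [0.4896 0.1872 0.0051] [-2.8  1.2  1.8]
[-0.1176 -0.0002]
```

Contact at local x -0.1176, as expected. Now push to the end stop, which should come at about -0.052.

```bash
python3 - <<'E'
from h import *
import cv2
z=.038+DZ
print(bot.move_linear(W(U,-.042,0,z),speed=.035,until_force=18));st("stop");print(loc())
im=bot.camera("scene");x,y,w,h=(255,125,110,110)
cv2.imwrite("pics/s7.png",cv2.resize(im[y:y+h,x:x+w,::-1],None,fx=5,fy=5,interpolation=cv2.INTER_CUBIC))
E
```

```text
True
stop 15.89 [0.5494 0.1731 0.0039] [-7.2  0.9  6.6]
[-0.0562 -0.0016]
```

View pics/s7.png

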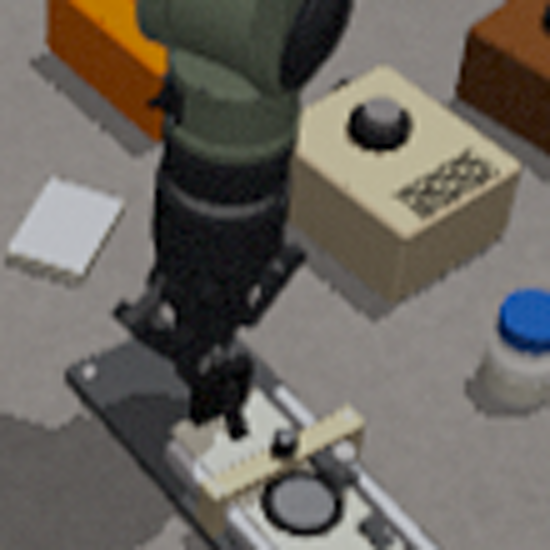

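Travel is 61 mm so far and the slide has gone in. I'll press a little further, in small steps, to be sure it reaches the stop.

```bash
python3 - <<'E'
from h import *
z=.038+DZ
for x in(-.053,-.050,-.047):
    r=bot.move_linear(W(U,x,-.001,z),speed=.02,until_force=20);print(r,loc());st("p")
    f=np.array(bot.read_ft_force())
    if r or np.linalg.norm(f[:2])>18: break
E
```

```text
False [-0.0558 -0.0017]
p 16.3 [0.5497 0.1729 0.0041] [-7.7  0.9 -0.4]
False [-0.054  -0.0018]
p 16.6 [0.5515 0.1725 0.0041] [-10.5   1.8   1.6]
False [-0.0542 -0.0017]
p 16.9 [0.5513 0.1725 0.004 ] [-18.2   2.6   8.9]
```

Commanding further raised the force from 10 to 18 N without any more motion, so it's at the end stop. Now release.

```bash
python3 - <<'E'
from h import *
import cv2
z=.038+DZ
bot.move_linear(W(U,-.15,0,z),speed=.1);st("back")
bot.move_linear(W(U,-.15,0,.12),speed=.15);st("up")
im=bot.camera("scene");x,y,w,h=(255,125,110,130)
cv2.imwrite("pics/s8.png",cv2.resize(im[y:y+h,x:x+w,::-1],None,fx=4.5,fy=4.5,interpolation=cv2.INTER_CUBIC))
import io,contextlib
with contextlib.redirect_stdout(io.StringIO()): from fit import proj,T
L=[[-.1+.04,0,.062],[-.1,0,.062],[-.1+.065,0,.062]]
print((proj("scene",T(U,L))-[x,y])*4.5)
E
```

```text
back 18.08 [0.4591 0.194  0.0057] [-0.3 -0.8 -0.6]
up 19.0 [0.4574 0.1938 0.1193] [0.5 0.4 0.3]
[[174.67527045 312.61605172]
 [139.90833271 276.0965402 ]
 [196.99847532 336.06455165]]
```

View pics/s8.png

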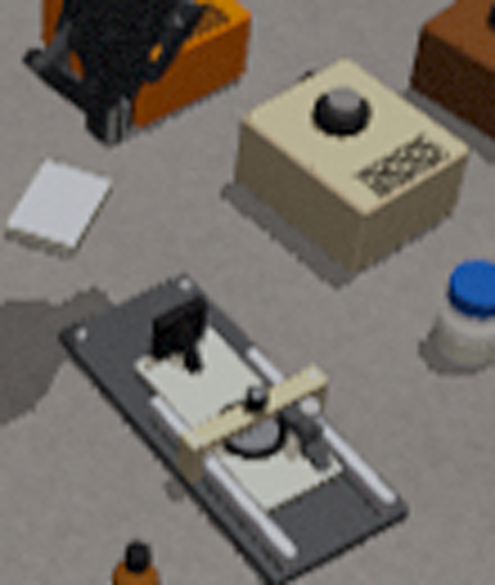

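The slide has caught in the middle position. The window is under the bridge and the thumb plate's top is at (180,305), against a predicted (174,312) for 40 mm. Now the lamp button.

```bash
python3 - <<'E'
from h import *
q=np.load("q.npy")
bot.move_pose(W(B,-.015,0,.145+DZ),q);st("above")
bot.move_linear(W(B,-.015,0,.104+DZ),speed=.08,until_force=4);st("near")
print(bot.move_linear(W(B,-.015,0,.080+DZ),speed=.015,until_force=1.5));st("touch")
print(bot.move_linear(W(B,-.015,0,.080+DZ),speed=.015,until_force=12));st("down")
E
```

```text
above 19.88 [0.5068 0.3915 0.1117] [-0.3  0.4 -0. ]
near 20.55 [0.5076 0.3926 0.0715] [-0.4  0.2  0. ]
True
touch 21.51 [0.5073 0.3927 0.0572] [0.1 0.2 2.6]
True
down 21.93 [0.5073 0.3927 0.0531] [-2.  -1.3  4.9]
```

```bash
python3 - <<'E'
from h import *
import cv2
for z in(.0515,.050,.0485,.047):
    r=bot.move_linear(W(B,-.015,0,z),speed=.01,until_force=15);st(r)
    if r or bot.read_ft_force()[2]>13: break
im=bot.camera("scene");x,y,w,h=(285,100,80,80)
cv2.imwrite("pics/s9.png",cv2.resize(im[y:y+h,x:x+w,::-1],None,fx=6,fy=6,interpolation=cv2.INTER_CUBIC))
E
```

```text
False 22.22 [0.5074 0.3927 0.0529] [-2.8 -2.6 12.4]
False 22.52 [0.5075 0.3927 0.0528] [-5.  -3.4 20.8]
```

View pics/s9.png

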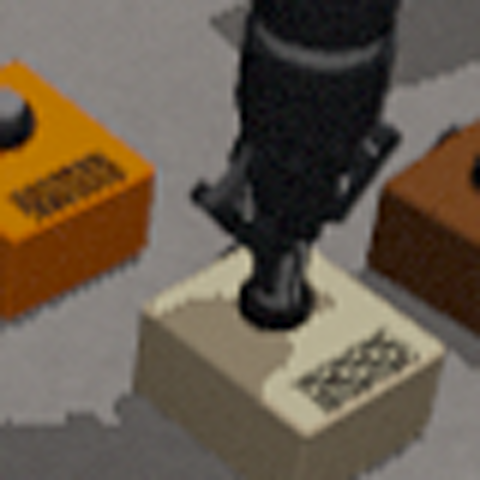

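The button is hard down: force rises to 21 N with no more travel, and the fingers are centred on it. Lift off, clear and check.

```bash
python3 - <<'E'
from h import *
import cv2
bot.move_linear(W(B,-.015,0,.20),speed=.1);st("up")
bot.move_pose([.36,.12,.30],np.load("q.npy"));bot.wait(.5);st("clear")
im=bot.camera("scene");cv2.imwrite("pics/s10.png",cv2.resize(im[:,:,::-1],None,fx=1.5,fy=1.5,interpolation=cv2.INTER_CUBIC))
x,y,w,h=(255,105,110,150)
cv2.imwrite("pics/s11.png",cv2.resize(im[y:y+h,x:x+w,::-1],None,fx=4,fy=4,interpolation=cv2.INTER_CUBIC))
E
```

```text
up 24.22 [0.507  0.3925 0.1992] [-0.3  1.  -0.2]
clear 25.95 [0.36   0.1201 0.2999] [ 0.8 -0.9  0.2]
```

View pics/s10.png

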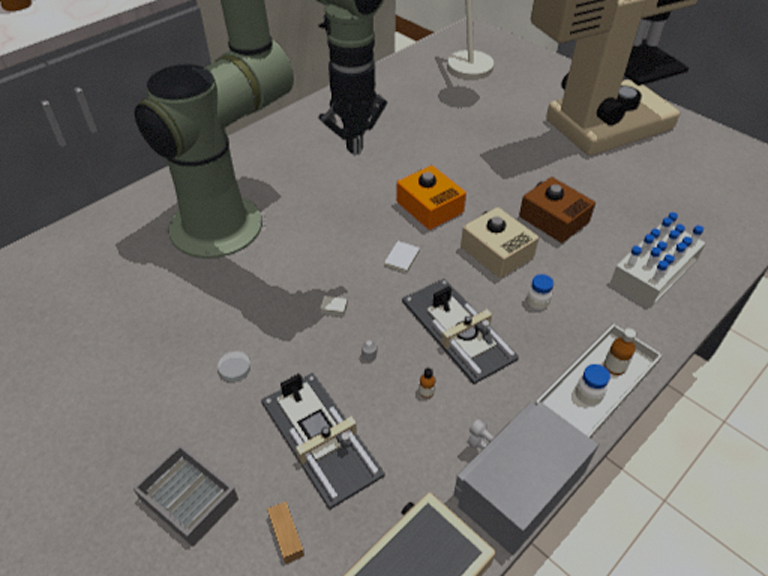

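View pics/s11.png

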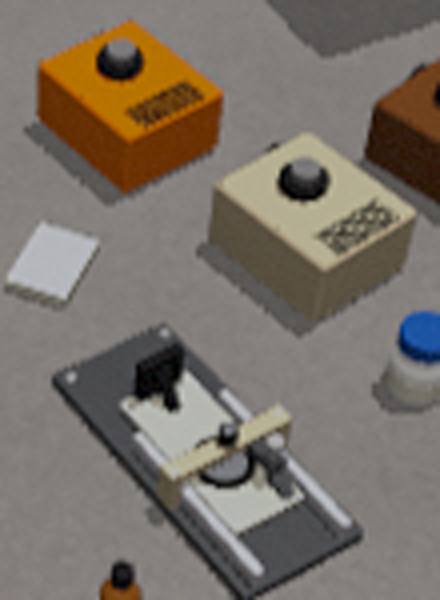

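The round slide rests in the middle with its window under the bridge (225,465), and the button is up (303,175). The square slide and the loose things are unchanged, and the arm is clear.

```bash
python3 -c "
from cell import bot
bot.close_job()"
```

```text
the job is handed in; nothing more can be done
```

The job is done and handed in at about 26 s on the robot's clock. I pushed the round-window slide to its end stop and let it spring back onto its pin. After that I pressed the lamp button on the beige box fully down and released it.

- **Slide:** travel from first contact was about 63–64 mm, against 65 mm nominal. At the end the force rose to about 18 N with no further motion, so I took that as the stop. The last picture shows the slide in the middle with the window under the bridge.
- **Button:** it went down about 6 mm to a hard stop at about 21 N. The last picture shows it up again.
- **Rest of the bench:** the square-window slide and the loose things look unmoved, and the arm ended clear of everything.

**Disagreement:** the real fingertips sat about 32.5 mm above the reported tool point.
- **First attempt:** because of this, my first try at the thumb plate passed over it without moving it, with at most about 1 N on the tool.
- **Correction:** I measured the offset with a light touch on the bare bench (about 5 N) and corrected for it before pushing.

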